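Strip the propeller shaft and sort its parts

TASK

Strip the propeller shaft of the small outboard gearcase: slide the wide stop collar off the shaft's free end and put it in the parts tray that already holds a collar like it, then slide the long sleeve off and put it in the other tray, the one that holds a sleeve like it. Leave the parts already in the trays in their trays, and do not knock over the spray can or the grease jar.

Things in the scene. Friction and masses are not known exactly. Their poses are not given: they have to be found in the camera images.
- gearcase: Fixed black outboard gearcase in a plywood bench stand. Origin: on the bench top under the hub face; z up. A steel shaft, 16 mm diameter, runs level along the body's -y axis, 150 mm above the bench, from the hub face (y = 0) to its free end (y = -125 mm). Stand, leg (450 mm tall) and torpedo (48 mm across at the hub face, growing to 72 mm) lie on the +y side, to y = 245 mm.
- plate_edge (a point): Middle of the front edge of the gearcase's flat plate, underside: 100 mm above the shaft's axis, 50 mm out from the hub face. The plate, 125 mm wide and 8 mm thick, reaches from here back over the leg, so a gripper pointing straight down does not fit over the sleeve; leaning about 40 degrees (fingertips towards the hub, wrist towards the free end) fits.
- shaft_end (a point): Centre of the shaft's free end, 150 mm above the bench; axes as the gearcase's.
- collar_c (a point): Centre of the loose stop collar threaded on the shaft, the outer of the two parts: steel ring 56 mm outside diameter, 21 mm bore, 16 mm long along the shaft; about 0.25 kg (0.18 to 0.33). Its y axis is the bore's axis, along the shaft at the start. It hangs on the shaft with its centre about 2.5 mm below the shaft's axis and slides freely.
- sleeve_c (a point): Centre of the loose spacer sleeve threaded on the shaft between collar and hub: steel tube 40 mm outside diameter, 21 mm bore, 44 mm long along the shaft; about 0.28 kg (0.2 to 0.37). Its y axis is the bore's axis. It hangs and slides like the collar, partly under the plate.
- tray_near: Fixed black open parts tray, outer 145 (its x) x 200 (its y) x 26 mm high, walls and floor 4 mm thick. Origin: centre of its underside, on the bench. Its x, y axes run along its short and long sides. The one nearer the robot.
- tray_far: Fixed black open parts tray, outer 145 (its x) x 200 (its y) x 26 mm high, walls and floor 4 mm thick. Origin: centre of its underside, on the bench. Its x, y axes run along its short and long sides. The one farther from the robot.
- old_collar_c (a point): Centre of a second, equal collar (56 mm diameter, 16 mm thick) lying flat, bore up, in the +y half of one of the trays; loose. It shows which tray is for collars.
- old_sleeve_c (a point): Centre of a second, equal sleeve (40 mm diameter, 44 mm tall) standing on end in the +y half of the other tray; loose. It shows which tray is for sleeves.
- spray_can: Bystander: loose metal spray can, 54 mm diameter, 150 mm tall, standing on the bench. Origin at the centre of its foot.
- grease_jar: Bystander: loose white jar, 70 mm diameter, 75 mm tall, standing on the bench. Origin at the centre of its foot.

How it is judged (in metres and radians):
On the way, in this order (a step that is already met when the one before it is completed fails the run):
1. the collar lies released in the tray with the other collar while the sleeve is still on the shaft (((x of collar_c in the frame of tray_near between -0.0685 and 0.0685 m and y of collar_c in the frame of tray_near between -0.096 and 0.096 m and z of collar_c in the frame of tray_near between 0 and 0.052 m and x of old_collar_c in the frame of tray_near between -0.0685 and 0.0685 m and y of old_collar_c in the frame of tray_near between -0.096 and 0.096 m and z of old_collar_c in the frame of tray_near between 0 and 0.052 m) or (x of collar_c in the frame of tray_far between -0.0685 and 0.0685 m and y of collar_c in the frame of tray_far between -0.096 and 0.096 m and z of collar_c in the frame of tray_far between 0 and 0.052 m and x of old_collar_c in the frame of tray_far between -0.0685 and 0.0685 m and y of old_collar_c in the frame of tray_far between -0.096 and 0.096 m and z of old_collar_c in the frame of tray_far between 0 and 0.052 m)) and contact force between the fingers and collar below 0.1 N and linear speed of collar below 0.03 m/s and y of sleeve_c in the frame of gearcase above -0.13 m and height (world z) of sleeve_c above 0.13 m), for 0.2 s.
2. the sleeve lies released in the tray with the other sleeve (((x of sleeve_c in the frame of tray_near between -0.0685 and 0.0685 m and y of sleeve_c in the frame of tray_near between -0.096 and 0.096 m and z of sleeve_c in the frame of tray_near between 0 and 0.052 m and x of old_sleeve_c in the frame of tray_near between -0.0685 and 0.0685 m and y of old_sleeve_c in the frame of tray_near between -0.096 and 0.096 m and z of old_sleeve_c in the frame of tray_near between 0 and 0.052 m) or (x of sleeve_c in the frame of tray_far between -0.0685 and 0.0685 m and y of sleeve_c in the frame of tray_far between -0.096 and 0.096 m and z of sleeve_c in the frame of tray_far between 0 and 0.052 m and x of old_sleeve_c in the frame of tray_far between -0.0685 and 0.0685 m and y of old_sleeve_c in the frame of tray_far between -0.096 and 0.096 m and z of old_sleeve_c in the frame of tray_far between 0 and 0.052 m)) and contact force between the fingers and sleeve below 0.1 N and linear speed of sleeve below 0.03 m/s), for 0.2 s.
At the end, for the whole second after the job is handed in: The collar lies in the same tray as the old collar, and the sleeve in the same tray as the old sleeve: each of the four centres within the tray's inner walls (68.5 mm along its x, 96 mm along its y from its origin) and less than 52 mm above its underside; all four at rest (below 30 mm/s) (((x of collar_c in the frame of tray_near between -0.0685 and 0.0685 m and y of collar_c in the frame of tray_near between -0.096 and 0.096 m and z of collar_c in the frame of tray_near between 0 and 0.052 m and x of old_collar_c in the frame of tray_near between -0.0685 and 0.0685 m and y of old_collar_c in the frame of tray_near between -0.096 and 0.096 m and z of old_collar_c in the frame of tray_near between 0 and 0.052 m) or (x of collar_c in the frame of tray_far between -0.0685 and 0.0685 m and y of collar_c in the frame of tray_far between -0.096 and 0.096 m and z of collar_c in the frame of tray_far between 0 and 0.052 m and x of old_collar_c in the frame of tray_far between -0.0685 and 0.0685 m and y of old_collar_c in the frame of tray_far between -0.096 and 0.096 m and z of old_collar_c in the frame of tray_far between 0 and 0.052 m)) and ((x of sleeve_c in the frame of tray_near between -0.0685 and 0.0685 m and y of sleeve_c in the frame of tray_near between -0.096 and 0.096 m and z of sleeve_c in the frame of tray_near between 0 and 0.052 m and x of old_sleeve_c in the frame of tray_near between -0.0685 and 0.0685 m and y of old_sleeve_c in the frame of tray_near between -0.096 and 0.096 m and z of old_sleeve_c in the frame of tray_near between 0 and 0.052 m) or (x of sleeve_c in the frame of tray_far between -0.0685 and 0.0685 m and y of sleeve_c in the frame of tray_far between -0.096 and 0.096 m and z of sleeve_c in the frame of tray_far between 0 and 0.052 m and x of old_sleeve_c in the frame of tray_far between -0.0685 and 0.0685 m and y of old_sleeve_c in the frame of tray_far between -0.096 and 0.096 m and z of old_sleeve_c in the frame of tray_far between 0 and 0.052 m)) and linear speed of each of collar, sleeve, old_collar, old_sleeve below 0.03 m/s); the robot touches nothing.
It fails at once if the spray can is knocked over (tipped more than 0.6 rad) (angle between spray_can's own z axis and vertical above 0.6 rad).
It fails at once if the grease jar is knocked over (tipped more than 0.6 rad) (angle between grease_jar's own z axis and vertical above 0.6 rad).
It also fails if it takes over 64 s, if anything falls off the work surface, if the arm or the gripper's body presses on something with over 40 N, if the wrist force passes 120 N, or if a joint passes its speed limit or range.

ROBOT

A 7-joint arm with a two-finger parallel gripper is mounted at the origin on the work surface. World frame = base frame: x ahead of the robot, y to its left, z up, the work surface at z = 0. Lengths are in mm, angles in rad, forces in N, time in s.
With the tool pointing down it reaches from about 400 to 875 mm from the base axis. Payload 4.4 kg.
Tool frame: the origin (TCP) lies at the very end of the fingers, on their centre line; the grasp point (between the pads) lies 19 mm behind it; y points along the fingers, z is the direction in which the jaws open and shut, and the axes are right-handed (so a half turn about y gives the same grasp; the last joint's range is limited). The gripper opens to 85 mm and grips with 20 to 120 N. Pads are 22 mm wide; open, the fingers measure 114 mm over their backs; the gripper's body (76 mm by 85 mm) begins 54 mm behind the grasp point. The pads swing forward as they close: fully open they stand 13 mm farther back than shut.
Start: joints at [1.201, 0.628, 0.038, 1.517, -0.027, 0.996, -0.02], TCP at [194.474, -620.24, 231.313] pointing down, gripper open.
Joint ranges: [-3.06, 3.06], [-0.37, 2.12], [-1.25, 1.32], [0.18, 2.47], [-1.1, 4.24], [0.23, 1.98], [-2.94, 2.94]. Speed limits (rad/s): [2.57, 2.57, 3.14, 3.14, 3.14, 3.14, 3.14].

INTERFACE

Orientations are given as [roll, pitch, yaw] about the fixed x, y, z axes, in that order (R = Rz(yaw) Ry(pitch) Rx(roll)).
In Python, from cell import read_state, get_image, finish_job gives the robot as it stands. The module is installed in compiled form; this text tells all that it offers.
- The arm moves only by the tool servo_tool, never from a script. Its argument "increments" is a list of rows, each an object of numbers: "dx", "dy", "dz": the shift along the world's x, y, z in cm; "ax", "ay", "az": the turn, a rotation vector about the world's x, y, z in rad; "claw": the closure, from -1 (fully open) to 1 (shut). A call has 1 to 8 rows; each row is the pose to reach, as a shift and turn from the pose commanded when the call began; what a row does not reach only later rows make up. A row lasts 1/12 s, in which the tool goes at most 41.7 mm and 7.16 degrees, less where a joint would pass 70% of its speed; a pose out of reach is approached as far as the arm can. A call with a gripper value outside its range is refused whole. The fingers move at their own pace and stop on an object; the grip force is fixed at half the most. Time passes only in rows, so rows that repeat a pose let the fingers close. It gives the time, the measured TCP pose, the force and the opening at its end, in the units of the state.
- read_state(): the state, without advancing time (a new reading comes with each control period).
- get_image(name): name is "scene" or "side" or "wrist"; returns a dict with "color" (400x640x3 uint8, red, green, blue), "fov_y" (degrees; the focal length in pixels is half the picture's height over the tangent of half this angle, whatever the lens; pixels are square), "cx", "cy" (the principal point, pixels), "R" (3x3) and "t" (3): a world point X has camera coordinates R X + t. Camera axes: x right, y down, z forward; pixel columns grow to the right and rows downward; lengths in mm; the calibration is good to about 2 mm. The wrist camera is an equidistant fisheye: a pixel r from the principal point sees the ray r / f radians off the axis. A picture is of the moment at which its call begins. There is no depth.
- finish_job(): hands the job in, once; it reports no verdict.
The state is a dict: "clock": time; "qpos": joint angles; "qd": joint speeds; "tau": joint torques, N m; "eef_pos": TCP position; "tool_rot": TCP orientation; "force": force on the tool from outside, world axes, zero at the start; "torque": the same for the moment, N m; "width": finger opening in mm.
Only numpy, scipy, OpenCV 4.12 (cv2) and the standard library are available. Lean on these libraries where they do the work, as an engineer would, in place of code of your own. Each camera call takes 0.05 s, during which the arm holds its last target.

## Working session

There is one attempt and no reset: what is moved stays moved. The work goes in short steps, Python scripts to look and compute and a tool call to move; the robot and the scene stay as the last step left them, time stands still between calls to the robot, and variables do not carry over. Pictures are saved under pics/ and viewed, and the job is handed in when it is done.

Besides the shell and the picture viewer there is one more tool, called after ">>>" by a JSON object that holds its "fn" and its "kwargs". servo_tool: Moves the arm, as the interface text tells. Its arguments: {"type":"object","properties":{"increments":{"type":"array","items":{"type":"object","properties":{"dx":{"type":"number"},"dy":{"type":"number"},"dz":{"type":"number"},"ax":{"type":"number"},"ay":{"type":"number"},"az":{"type":"number"},"claw":{"type":"number"}}}}},"required":["increments"]}

```bash
mkdir -p pics
python3 - <<'E'
from cell import *
import cv2,json
s=read_state();print(s)
for n in ["scene","side","wrist"]:
    d=get_image(n);cv2.imwrite(f"pics/{n}0.png",d["color"][:,:,::-1]);print(n,d["fov_y"],d["cx"],d["cy"],d["R"],d["t"])
E
```

```text
{'clock': 0.0, 'qpos': array([ 1.20121295,  0.62934174,  0.03842632,  1.51839752, -0.02700058,
        0.99632327, -0.02000669]), 'qd': array([-0.00072763, -0.00037417, -0.00111913,  0.00086277, -0.00017595,
        0.00104264, -0.00030416]), 'tau': array([ 5.61318375e-04, -5.63400435e+01,  1.22686721e+00, -1.93443203e+01,
        1.11669450e-02,  1.05913274e-02,  7.24664403e-06]), 'eef_pos': array([ 194.27720022, -619.60583502,  230.38222917]), 'tool_rot': array([-1.57274863e+00, -1.67286167e-05, -2.83780429e+00]), 'force': array([-0.90879409, -0.05618246, -0.7284696 ]), 'torque': array([ 0.0163936 , -0.05949842,  0.00630836]), 'width': 85.08137971912471}
scene 55.670481553861634 324.58183069256995 197.68090223485265 [[ 0.2785087   0.9602892  -0.0166599 ]
 [ 0.55602879 -0.17535786 -0.81245407]
 [-0.78311231  0.21701214 -0.58278713]] [-162.49560707 -192.09906579 1668.41943074]
side 57.923606130135 318.9918779150387 191.54025755280648 [[ 0.95003891 -0.31130677  0.02267522]
 [-0.17133239 -0.58083256 -0.79578813]
 [ 0.26090474  0.75214469 -0.60515046]] [-546.72954409  210.58853194  930.62864127]
wrist 65.70646984690485 319.74945855974795 203.79629256164324 [[ 0.29893644 -0.95427092 -0.00200524]
 [-0.91476799 -0.28715878  0.28414671]
 [-0.27172876 -0.08310748 -0.95877872]] [-648.60095026  -35.5118704   381.13282151]
```

View pics/scene0.png

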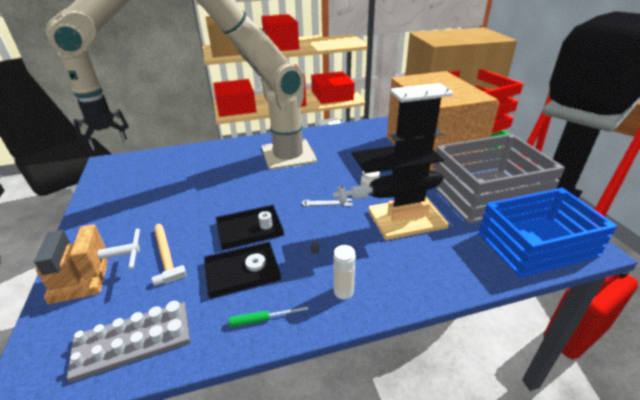

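View pics/side0.png

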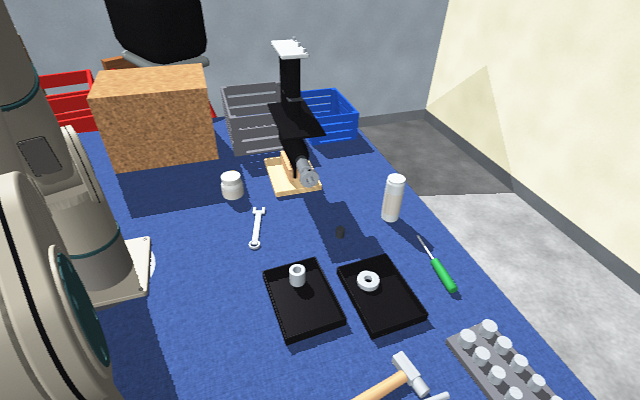

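View pics/wrist0.png

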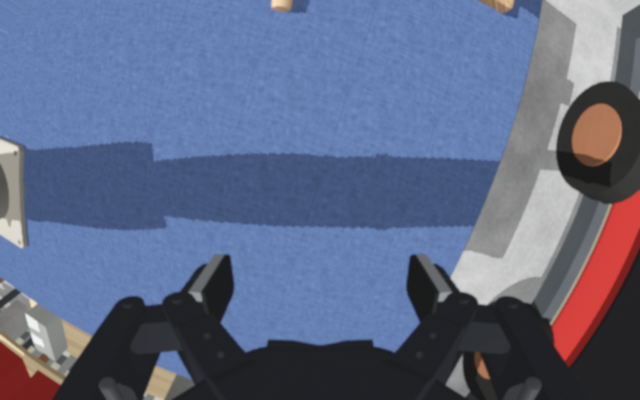

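```bash
cat > h.py <<'E'
import numpy as np,cv2
from cell import *
def cam(d):
    f=d["color"].shape[0]/2/np.tan(np.radians(d["fov_y"])/2); return f
def ray(d,u,v,fish=False):
    f=cam(d);x=np.array([(u-d["cx"]),(v-d["cy"])])
    if fish:
        r=np.hypot(*x);th=r/f
        c=np.array([*(x/max(r,1e-9)*np.sin(th)),np.cos(th)])
    else:
        c=np.array([x[0]/f,x[1]/f,1.]);c/=np.linalg.norm(c)
    R=np.array(d["R"]);return -R.T@np.array(d["t"]),R.T@c
def onz(d,u,v,z,fish=False):
    o,r=ray(d,u,v,fish);return o+r*(z-o[2])/r[2]
def tri(rays):
    A=np.zeros((3,3));b=np.zeros(3)
    for o,r in rays:
        P=np.eye(3)-np.outer(r,r);A+=P;b+=P@o
    x=np.linalg.solve(A,b);return x,[np.linalg.norm((np.eye(3)-np.outer(r,r))@(x-o)) for o,r in rays]
def proj(d,X,fish=False):
    c=np.array(d["R"])@np.array(X,float)+np.array(d["t"]);f=cam(d)
    if fish:
        r=np.hypot(c[0],c[1]);th=np.arctan2(r,c[2]);k=f*th/max(r,1e-9);return d["cx"]+k*c[0],d["cy"]+k*c[1]
    return d["cx"]+f*c[0]/c[2],d["cy"]+f*c[1]/c[2]
def crop(d,x0,x1,y0,y1,s,name):
    im=cv2.resize(d["color"][y0:y1,x0:x1,::-1],None,fx=s,fy=s,interpolation=cv2.INTER_CUBIC);cv2.imwrite(name,im)
E
python3 - <<'E'
from h import *
d=get_image("scene");crop(d,190,450,70,310,3*0.8,"pics/a1.png")
crop(d,325,405,160,220,8,"pics/a2.png")
d=get_image("side");crop(d,270,350,130,205,7.5,"pics/a3.png")
crop(d,210,450,160,360,3,"pics/a4.png")
E
```

```text
(no output)
```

View pics/a1.png

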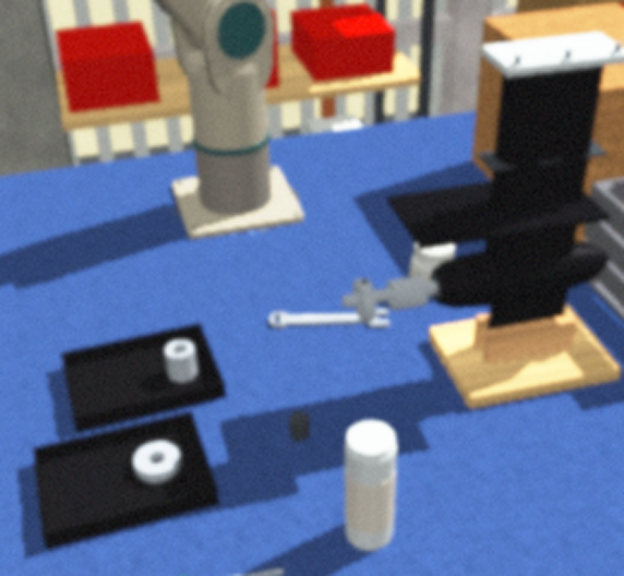

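View pics/a2.png

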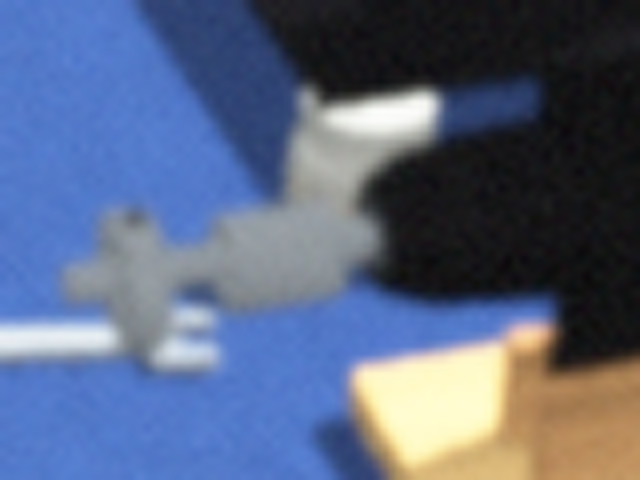

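View pics/a3.png

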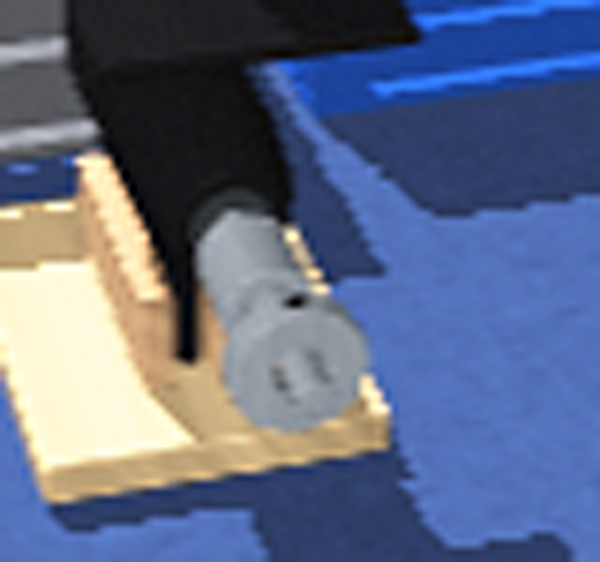

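View pics/a4.png

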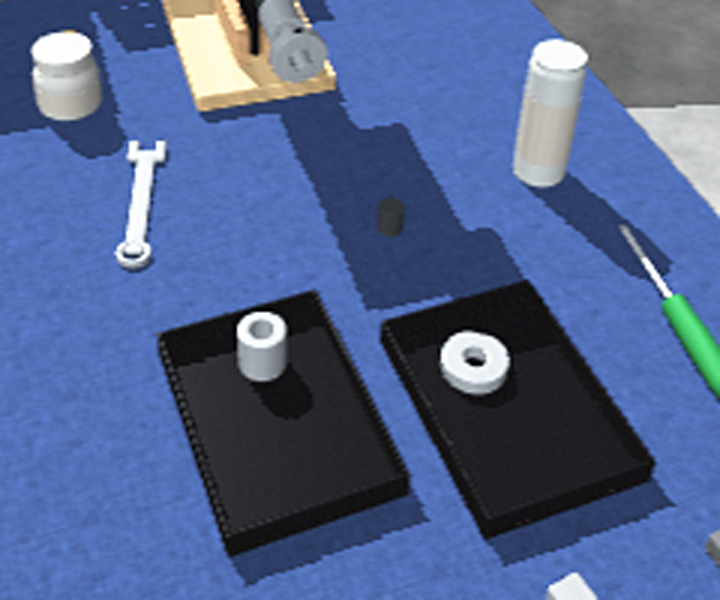

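Run:
```python
from h import *
S=get_image("scene");D=get_image("side")
a2=lambda u,v:(325+u/8-.5+.06,160+v/8-.44)
a3=lambda u,v:(270+u/7.5-.43,130+v/7.5-.43)
a4=lambda u,v:(210+u/3-.33,160+v/3-.33)
a1=lambda u,v:(190+u/2.4-.3,70+v/2.4-.3)
e=tri([ray(S,*a2(70,283)),ray(D,*a3(303,370))]);print("end",e)
print("collar", tri([ray(S,*a2(137,288)),ray(D,*a3(300,365))]))
print("hub", tri([ray(S,*a2(375,240)),ray(D,*a3(232,215))]))
for n,p in dict(end=(70,283),colL=(106,285),colR=(166,280),slL=(220,262),slR=(348,240)).items():
    print(n,onz(S,*a2(*p),149))
print("side end",onz(D,*a3(303,370),150))
# trays corners top z=26, from side: order back-left, back-right, front-right, front-left
for nm,ps in dict(near=[(160,336),(318,292),(408,482),(228,542)],far=[(382,324),(530,282),(653,463),(487,525)]).items():
    q=np.array([onz(D,*a4(*p),26) for p in ps]);print(nm,q.round(0)[:,:2].tolist(),q.mean(0).round(0),[np.linalg.norm(q[i]-q[(i+1)%4]).round() for i in range(4)])
for nm,ps in dict(near=[(64,354),(200,327),(224,392),(80,424)],far=[(36,450),(192,417),(216,498),(48,540)]).items():
    z=26
    q=np.array([onz(S,*a1(*p),z) for p in ps]);print("scene",nm,q.round(0)[:,:2].tolist(),q.mean(0).round(0),[np.linalg.norm(q[i]-q[(i+1)%4]).round() for i in range(4)])
print("oldsleeve",onz(D,*a4(262,328),48),onz(S,*a1(180,346),48), tri([ray(D,*a4(262,328)),ray(S,*a1(180,346))]))
print("oldcollar",onz(D,*a4(475,357),20),onz(S,*a1(157,457),20), tri([ray(D,*a4(475,357)),ray(S,*a1(157,457))]))
print("can top",tri([ray(D,*a4(561,57)),ray(S,*a1(371,440))]),"jar",tri([ray(D,*a4(64,48)),ray(S,*a1(436,248))]))
for n,d in (("S",S),("D",D)): print(n,-np.array(d["R"]).T@d["t"])
```

```text
end (array([560.65153639,  39.40057875, 154.27393627]), [np.float64(4.943768710276055), np.float64(4.943768710276077)])
collar (array([564.35888902,  62.66477471, 144.79534622]), [np.float64(0.5266389349151644), np.float64(0.5266389349152507)])
hub (array([566.16490143, 160.06321396, 150.74097917]), [np.float64(3.045844207489512), np.float64(3.045844207489459)])
end [559.8732254  37.04677   149.       ]
colL [565.24098239  49.67908253 149.        ]
colR [568.97084824  72.41907675 149.        ]
slL [563.85937461  95.9635913  149.        ]
slR [564.71832879 148.04952726 149.        ]
side end [562.29018336  52.98276324 150.        ]
near [[382.0, -134.0], [524.0, -126.0], [531.0, -326.0], [392.0, -332.0]] [ 457. -230.   26.] [np.float64(143.0), np.float64(200.0), np.float64(140.0), np.float64(198.0)]
far [[566.0, -177.0], [710.0, -170.0], [716.0, -366.0], [573.0, -375.0]] [ 641. -272.   26.] [np.float64(144.0), np.float64(196.0), np.float64(143.0), np.float64(198.0)]
scene near [[399.0, -324.0], [394.0, -131.0], [545.0, -125.0], [552.0, -312.0]] [ 472. -223.   26.] [np.float64(193.0), 
[... 313 characters left out ...]
5    48.        ] (array([ 461.00007935, -168.91176758,   49.04427836]), [np.float64(1.1746843740535504), np.float64(1.1746843740534658)])
oldcollar [ 630.06440035 -228.78214281   20.        ] [ 632.96167879 -226.37598758   20.        ] (array([ 630.96641349, -226.68913602,   17.74639684]), [np.float64(0.4240402711429485), np.float64(0.42404027114281895)])
can top (array([805.01122464, -10.25641438, 145.61010003]), [np.float64(0.05128458420495949), np.float64(0.051284584204831424)]) jar (array([356.6671429 , 248.37377658,  68.72256304]), [np.float64(2.073496504832099), np.float64(2.0734965048321876)])
S [1458.62884598 -239.71057959  813.55454517]
D [ 312.689554   -747.85132484  743.15141854]
```

>>> {"fn": "servo_tool", "kwargs": {"increments": [{"dx": 2,"dy": 3,"dz": 1,"az": 0.1},{"dx": 5,"dy": 6,"dz": 3,"az": 0.2},{"dx": 7,"dy": 9,"dz": 5,"az": 0.3},{"dx": 9,"dy": 12,"dz": 7,"az": 0.4},{"dx": 11,"dy": 15,"dz": 9,"az": 0.5},{"dx": 13,"dy": 18,"dz": 10,"az": 0.6},{"dx": 15,"dy": 21,"dz": 10,"az": 0.7},{"dx": 17,"dy": 24,"dz": 10,"az": 0.8}]}}

```text
invalid input at $.increments[0]: expected keys dx, dy, dz, ax, ay, az, claw
```

>>> {"fn": "servo_tool", "kwargs": {"increments": [{"dx": 2,"dy": 3.5,"az": 0.1},{"dx": 4,"dy": 7,"az": 0.2},{"dx": 6,"dy": 10.5,"az": 0.3},{"dx": 8,"dy": 14,"az": 0.4},{"dx": 10,"dy": 17.5,"az": 0.467},{"dx": 12,"dy": 21,"az": 0.467},{"dx": 14,"dy": 24.5,"az": 0.467},{"dx": 16,"dy": 28,"az": 0.467}]}}

```text
invalid input at $.increments[0]: expected keys dx, dy, dz, ax, ay, az, claw
```

>>> {"fn": "servo_tool", "kwargs": {"increments": [{"dx": 2,"dy": 3.5},{"dx": 3.5,"dy": 7},{"dx": 3.9,"dy": 10},{"dx": 3.9,"dy": 12},{"dx": 3.9,"dy": 12},{"dx": 3.9,"dy": 12}]}}

```text
invalid input at $.increments[0]: expected keys dx, dy, dz, ax, ay, az, claw
```

Run:
```python
from h import *
s=read_state();print(s["clock"],s["eef_pos"],s["tool_rot"],s["qpos"])
d=get_image("wrist");cv2.imwrite("pics/w1.png",d["color"][:,:,::-1]);print(-np.array(d["R"]).T@d["t"])
```

```text
0.35 [ 194.42979826 -620.10614663  231.09311789] [-1.57121792e+00  2.37898582e-05 -2.83785677e+00] [ 1.20119412  0.62863005  0.03850562  1.51762213 -0.02701549  0.99628025
 -0.02002331]
[ 265.0371161  -597.70933688  374.82406856]
```

View pics/w1.png

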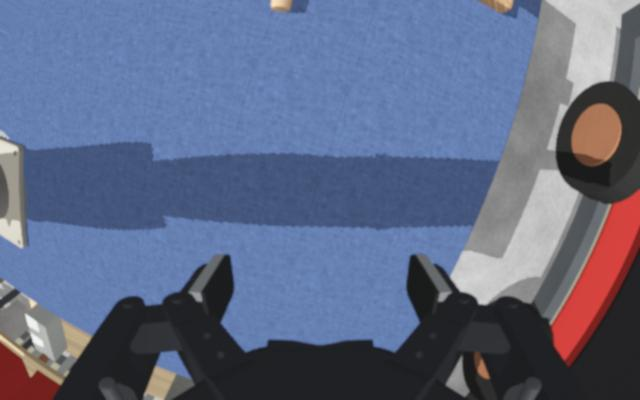

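All keys are required.

>>> {"fn": "servo_tool", "kwargs": {"increments": [{"dx": 2,"dy": 3,"dz": 1,"ax": 0,"ay": 0,"az": 0.1,"claw": -1},{"dx": 4,"dy": 6,"dz": 3,"ax": 0,"ay": 0,"az": 0.2,"claw": -1},{"dx": 6,"dy": 9,"dz": 5,"ax": 0,"ay": 0,"az": 0.3,"claw": -1},{"dx": 8,"dy": 12,"dz": 7,"ax": 0,"ay": 0,"az": 0.4,"claw": -1},{"dx": 10,"dy": 15,"dz": 9,"ax": 0,"ay": 0,"az": 0.5,"claw": -1},{"dx": 12,"dy": 18,"dz": 10,"ax": 0,"ay": 0,"az": 0.6,"claw": -1},{"dx": 14,"dy": 21,"dz": 10,"ax": 0,"ay": 0,"az": 0.7,"claw": -1},{"dx": 16,"dy": 24,"dz": 10,"ax": 0,"ay": 0,"az": 0.8,"claw": -1}]}}

```text
clock: 1.07
eef_pos: [355.5, -379.0, 332.6]
tool_rot: [-1.568, -0.001, -2.033]
force: [0.2, -0.0, -1.4]
width: 85.4
```

>>> {"fn": "servo_tool", "kwargs": {"increments": [{"dx": 2,"dy": 3.5,"dz": 0,"ax": 0,"ay": 0,"az": 0.1,"claw": -1},{"dx": 4,"dy": 7,"dz": 0,"ax": 0,"ay": 0,"az": 0.2,"claw": -1},{"dx": 6,"dy": 10.5,"dz": 0,"ax": 0,"ay": 0,"az": 0.3,"claw": -1},{"dx": 8,"dy": 14,"dz": 0,"ax": 0,"ay": 0,"az": 0.4,"claw": -1},{"dx": 10,"dy": 17.5,"dz": 0,"ax": 0,"ay": 0,"az": 0.467,"claw": -1},{"dx": 12,"dy": 21,"dz": 0,"ax": 0,"ay": 0,"az": 0.467,"claw": -1},{"dx": 14,"dy": 24.5,"dz": 0,"ax": 0,"ay": 0,"az": 0.467,"claw": -1},{"dx": 16,"dy": 28,"dz": 0,"ax": 0,"ay": 0,"az": 0.467,"claw": -1}]}}

```text
clock: 1.73
eef_pos: [515.1, -98.6, 331.6]
tool_rot: [-1.57, -0.0, -1.571]
force: [0.0, -0.9, 0.7]
width: 85.5
```

>>> {"fn": "servo_tool", "kwargs": {"increments": [{"dx": 2,"dy": 3.5,"dz": 0,"ax": 0,"ay": 0,"az": 0,"claw": -1},{"dx": 3.5,"dy": 7,"dz": 0,"ax": 0,"ay": 0,"az": 0,"claw": -1},{"dx": 4.9,"dy": 10,"dz": 0,"ax": 0,"ay": 0,"az": 0,"claw": -1},{"dx": 4.9,"dy": 12,"dz": 0,"ax": 0,"ay": 0,"az": 0,"claw": -1},{"dx": 4.9,"dy": 12,"dz": 0,"ax": 0,"ay": 0,"az": 0,"claw": -1},{"dx": 4.9,"dy": 12,"dz": 0,"ax": 0,"ay": 0,"az": 0,"claw": -1}]}}

```text
clock: 2.23
eef_pos: [563.3, 21.2, 331.2]
tool_rot: [-1.571, 0.0, -1.568]
force: [-0.2, -1.6, 0.0]
width: 85.4
```

Run:
```python
from h import *
s=read_state();print(s["clock"],s["eef_pos"],s["tool_rot"],s["qpos"])
d=get_image("wrist");cv2.imwrite("pics/w1.png",d["color"][:,:,::-1]);print(-np.array(d["R"]).T@d["t"])
```

```text
2.2333 [563.33326179  21.16944402 331.23501019] [-1.57106595e+00  1.01498362e-04 -1.56774705e+00] [ 0.20747113  0.43221934 -0.44168957  1.61486096  0.19824874  1.13943418
 -0.2788801 ]
[564.5757429   94.43215147 474.98763809]
```

View pics/w1.png

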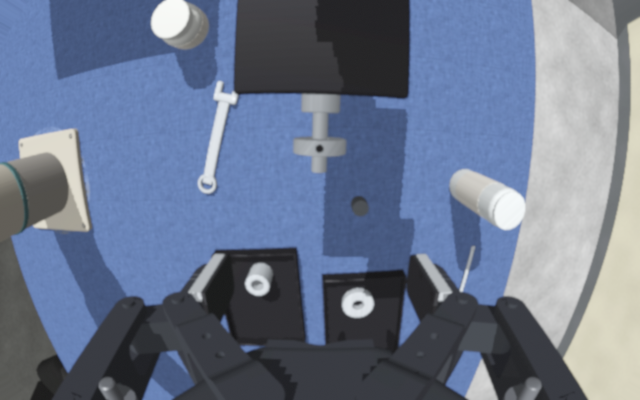

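Run:
```python
from h import *
d=get_image("wrist");crop(d,225,415,70,190,4,"pics/w2.png")
```

```text
(no output)
```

View pics/w2.png

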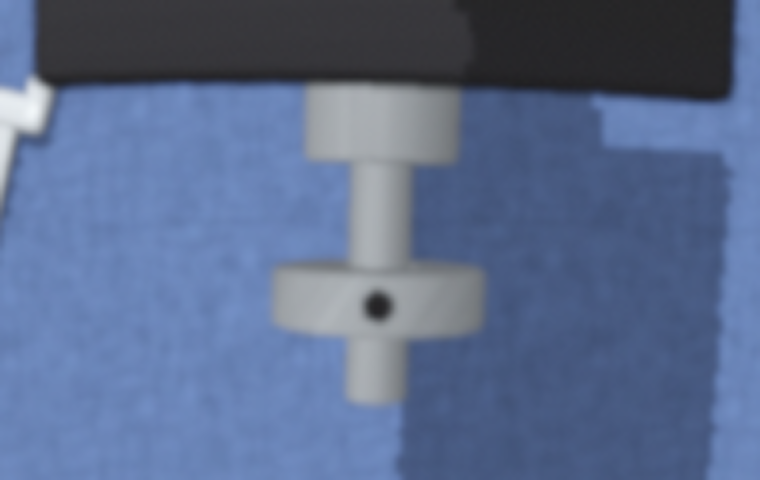

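Run:
```python
from h import *
d=get_image("wrist");S=get_image("scene");D=get_image("side")
a=lambda u,v:(225+u/4-.4,70+v/4-.4)
P=lambda u,v,z:onz(d,*a(u,v),z,True).round(1)[:2]
print("shaft end L,R",P(346,400,150),P(408,400,150))
print("shaft up L,R",P(350,210,150),P(412,210,150))
print("collar L f/b",P(273,328,147.5),P(273,270,147.5),"R",P(485,328,147.5),P(485,270,147.5))
print("sleeve front",P(306,160,147.5),P(459,160,147.5))
print("plate",P(38,84,258),P(731,99,258), P(38,84,250),P(731,99,250))
# two-view heights
a2=lambda u,v:(325+u/8-.44,160+v/8-.44)
a3=lambda u,v:(270+u/7.5-.43,130+v/7.5-.43)
print("shaft end", tri([ray(d,*a(377,402),True),ray(S,*a2(68,283))]))
print("set hole", tri([ray(d,*a(377,306),True),ray(S,*a2(135,217)),ray(D,*a3(295,300))]))
for u,v,nm in((40,0,0),): pass
print("old collar",onz(d,357,302,20,True),tri([ray(d,357,302,True),ray(S,190+157/2.4-.3,70+457/2.4-.3)]))
print("old sleeve",onz(d,258,286,48,True),tri([ray(d,258,286,True),ray(S,190+180/2.4-.3,70+346/2.4-.3)]))
for p in [(216,250),(297,249),(323,276),(404,271)]:print("tray back corners",onz(d,*p,26,True))
```

```text
shaft end L,R [555.7  33. ] [572.2  32.9]
shaft up L,R [557.1  83.4] [573.1  83.4]
collar L f/b [536.4  52.1] [536.6  67.7] R [592.7  52. ] [592.5  67.6]
sleeve front [545.6  96.7] [585.5  96.6]
plate [504.7 110.4] [626.8 107.6] [502.5 111.1] [629.1 108.2]
shaft end (array([564.35981726,  33.86047925, 152.94239124]), [np.float64(0.9900508492071074), np.float64(0.9900508492070681)])
set hole (array([562.9255889 ,  61.46370835, 176.28401365]), [np.float64(1.3182225685340552), np.float64(0.278309648059695), np.float64(1.327323699010793)])
old collar [ 630.39328867 -225.04963512   20.        ] (array([ 630.72474031, -226.40401537,   17.92558265]), [np.float64(0.08367881419466418), np.float64(0.08367881419474363)])
old sleeve [ 464.14135919 -174.79153348   48.        ] (array([ 466.46136817, -169.22485541,   55.15344479]), [np.float64(1.0606329350834949), np.float64(1.060632935083524)])
tray back corners [ 392.36737211 -121.74595921   26.        ]
tray back corners [ 528.40555848 -117.18462754   26.        ]
tray back corners [ 570.01741179 -166.87748353   26.        ]
tray back corners [ 707.07830335 -160.78507855   26.        ]
```

>>> {"fn": "servo_tool", "kwargs": {"increments": [{"dx": 0.1,"dy": -1.1,"dz": -2,"ax": 0.1,"ay": 0,"az": -0.01,"claw": -1},{"dx": 0.15,"dy": -1.1,"dz": -5,"ax": 0.2,"ay": 0,"az": -0.025,"claw": -1},{"dx": 0.15,"dy": -1.1,"dz": -8,"ax": 0.3,"ay": 0,"az": -0.025,"claw": -1},{"dx": 0.15,"dy": -1.1,"dz": -10,"ax": 0.4,"ay": 0,"az": -0.025,"claw": -1},{"dx": 0.15,"dy": -1.1,"dz": -12.3,"ax": 0.5,"ay": 0,"az": -0.025,"claw": -1},{"dx": 0.15,"dy": -1.1,"dz": -12.3,"ax": 0.6,"ay": 0,"az": -0.025,"claw": -1},{"dx": 0.15,"dy": -1.1,"dz": -12.3,"ax": 0.7,"ay": 0,"az": -0.025,"claw": -1},{"dx": 0.15,"dy": -1.1,"dz": -12.3,"ax": 0.7,"ay": 0,"az": -0.025,"claw": -1}]}}

```text
clock: 3.15
eef_pos: [564.3, 1.5, 203.6]
tool_rot: [-1.59, 0.702, -1.618]
force: [0.5, -1.8, -0.8]
width: 85.2
```

Run:
```python
from h import *
from scipy.spatial.transform import Rotation as Ro
s=read_state();print(s["clock"],s["eef_pos"],s["tool_rot"],s["qpos"]);R=Ro.from_euler("xyz",s["tool_rot"]).as_matrix();print(R.round(3))
d=get_image("wrist");cv2.imwrite("pics/w3.png",d["color"][:,:,::-1])
```

```text
3.15 [564.34670965   1.52341989 203.60602018] [-1.59033528  0.70236333 -1.61815426] [ 0.76725738  0.80274403 -0.72984469  1.73728045 -0.24762588  0.8895986
  0.30801412]
[[-0.036  0.011  0.999]
 [-0.762  0.646 -0.035]
 [-0.646 -0.763 -0.015]]
```

View pics/w3.png

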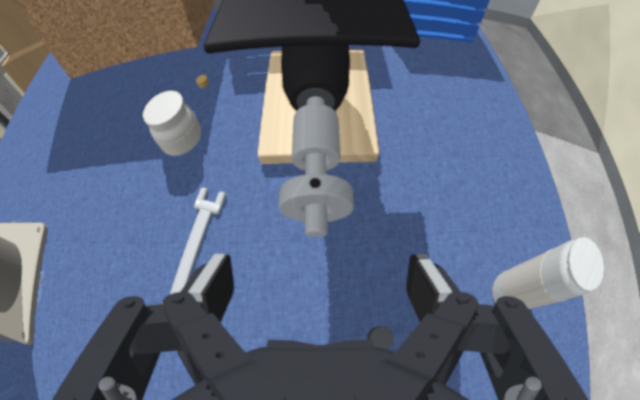

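>>> {"fn": "servo_tool", "kwargs": {"increments": [{"dx": 0,"dy": 0,"dz": 0,"ax": 0,"ay": 0,"az": 0,"claw": -1},{"dx": 0,"dy": 0.8,"dz": -1,"ax": 0,"ay": 0,"az": 0,"claw": -1},{"dx": 0,"dy": 2.5,"dz": -3,"ax": 0,"ay": 0,"az": 0,"claw": -1},{"dx": 0,"dy": 4,"dz": -4.8,"ax": 0,"ay": 0,"az": 0,"claw": -1},{"dx": 0,"dy": 5.5,"dz": -6.6,"ax": 0,"ay": 0,"az": 0,"claw": -1},{"dx": 0,"dy": 6.4,"dz": -7.7,"ax": 0,"ay": 0,"az": 0,"claw": -1},{"dx": 0,"dy": 6.4,"dz": -7.7,"ax": 0,"ay": 0,"az": 0,"claw": -1},{"dx": 0,"dy": 6.4,"dz": -7.7,"ax": 0,"ay": 0,"az": 0,"claw": -1}]}}

```text
clock: 3.87
eef_pos: [565.0, 74.8, 132.8]
tool_rot: [-1.579, 0.698, -1.595]
force: [0.5, 0.4, -0.1]
width: 85.6
```

Run:
```python
from h import *
s=read_state();print(s["clock"],s["eef_pos"],s["tool_rot"])
d=get_image("wrist");cv2.imwrite("pics/w4.png",d["color"][:,:,::-1])
```

```text
3.8667 [565.01256034  74.84636666 132.84553758] [-1.57909013  0.69835549 -1.59485358]
```

View pics/w4.png

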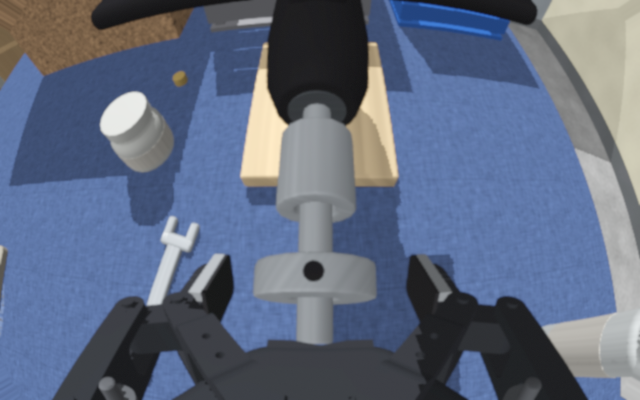

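>>> {"fn": "servo_tool", "kwargs": {"increments": [{"dx": -0.15,"dy": 0,"dz": 0,"ax": 0,"ay": 0,"az": 0,"claw": -1},{"dx": -0.15,"dy": 0,"dz": 0,"ax": 0,"ay": 0,"az": 0,"claw": 1},{"dx": -0.15,"dy": 0,"dz": 0,"ax": 0,"ay": 0,"az": 0,"claw": 1},{"dx": -0.15,"dy": 0,"dz": 0,"ax": 0,"ay": 0,"az": 0,"claw": 1},{"dx": -0.15,"dy": 0,"dz": 0,"ax": 0,"ay": 0,"az": 0,"claw": 1},{"dx": -0.15,"dy": 0,"dz": 0,"ax": 0,"ay": 0,"az": 0,"claw": 1},{"dx": -0.15,"dy": 0,"dz": 0,"ax": 0,"ay": 0,"az": 0,"claw": 1}]}}

```text
clock: 4.5
eef_pos: [563.6, 72.4, 132.0]
tool_rot: [-1.582, 0.7, -1.601]
force: [-2.2, -2.3, 6.1]
width: 54.5
```

Run:
```python
from h import *
s=read_state();print(s["clock"],s["eef_pos"],s["width"],s["force"])
d=get_image("wrist");cv2.imwrite("pics/w5.png",d["color"][:,:,::-1])
```

```text
4.5 [563.56226197  72.40929179 131.99817196] 54.5128352879608 [-2.16188843 -2.26946302  6.05194472]
```

View pics/w5.png

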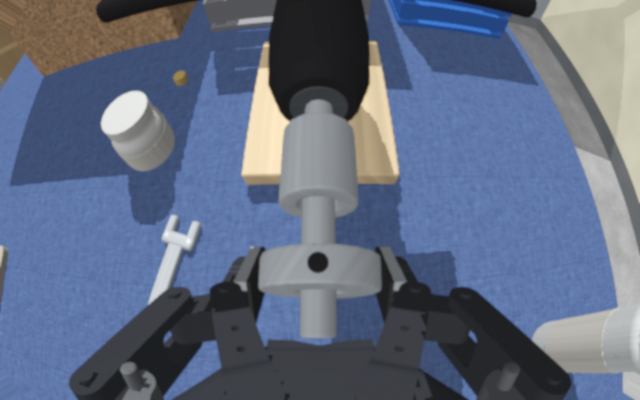

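>>> {"fn": "servo_tool", "kwargs": {"increments": [{"dx": 0,"dy": 0,"dz": 0.15,"ax": 0,"ay": 0,"az": 0,"claw": 1},{"dx": 0,"dy": -0.5,"dz": 0.15,"ax": 0,"ay": 0,"az": 0,"claw": 1},{"dx": 0,"dy": -1.5,"dz": 0.15,"ax": 0,"ay": 0,"az": 0,"claw": 1},{"dx": -0.05,"dy": -2.5,"dz": 0.15,"ax": 0,"ay": 0,"az": 0,"claw": 1},{"dx": -0.1,"dy": -3.5,"dz": 0.15,"ax": 0,"ay": 0,"az": 0,"claw": 1},{"dx": -0.1,"dy": -4.5,"dz": 0.15,"ax": 0,"ay": 0,"az": 0,"claw": 1},{"dx": -0.1,"dy": -6,"dz": 0.15,"ax": 0,"ay": 0,"az": 0,"claw": 1},{"dx": -0.1,"dy": -8,"dz": 0.15,"ax": 0,"ay": 0,"az": 0,"claw": 1}]}}

```text
clock: 5.22
eef_pos: [562.1, -7.7, 133.0]
tool_rot: [-1.582, 0.701, -1.6]
force: [-0.2, 0.5, -1.8]
width: 54.3
```

Run:
```python
from h import *
s=read_state();print(s["clock"],s["eef_pos"],s["width"],s["force"])
d=get_image("wrist");cv2.imwrite("pics/w6.png",d["color"][:,:,::-1])
```

```text
5.2167 [562.09877049  -7.67894495 133.0463952 ] 54.320198625103764 [-0.19162649  0.49640046 -1.82396293]
```

View pics/w6.png

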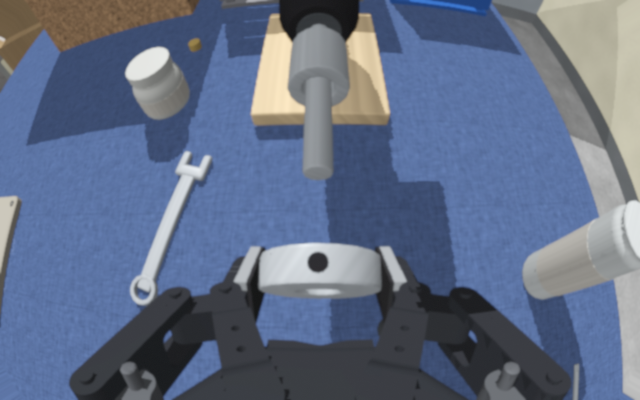

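>>> {"fn": "servo_tool", "kwargs": {"increments": [{"dx": 0.5,"dy": -3,"dz": 0.5,"ax": 0,"ay": 0,"az": 0,"claw": 1},{"dx": 1.5,"dy": -6.5,"dz": 1,"ax": -0.1,"ay": 0,"az": 0,"claw": 1},{"dx": 2.5,"dy": -10,"dz": 1,"ax": -0.2,"ay": 0,"az": 0,"claw": 1},{"dx": 3.5,"dy": -13.5,"dz": 1,"ax": -0.3,"ay": 0,"az": 0,"claw": 1},{"dx": 4.5,"dy": -17,"dz": 1,"ax": -0.4,"ay": 0,"az": 0,"claw": 1},{"dx": 5.5,"dy": -20.5,"dz": 1,"ax": -0.5,"ay": 0,"az": 0,"claw": 1},{"dx": 6.5,"dy": -24,"dz": 1,"ax": -0.6,"ay": 0,"az": 0,"claw": 1},{"dx": 7.5,"dy": -27,"dz": 1,"ax": -0.7,"ay": 0,"az": 0,"claw": 1}]}}

```text
clock: 5.93
eef_pos: [637.6, -281.4, 143.9]
tool_rot: [-1.562, -0.006, -1.597]
force: [-0.2, -0.3, -2.8]
width: 54.0
```

>>> {"fn": "servo_tool", "kwargs": {"increments": [{"dx": 0.5,"dy": -2,"dz": 0,"ax": 0,"ay": 0,"az": 0.05,"claw": 1},{"dx": 1,"dy": -4.2,"dz": 0,"ax": 0,"ay": 0,"az": 0.05,"claw": 1},{"dx": 1,"dy": -4.2,"dz": -1,"ax": 0,"ay": 0,"az": 0.05,"claw": 1},{"dx": 1,"dy": -4.2,"dz": -2,"ax": 0,"ay": 0,"az": 0.05,"claw": 1},{"dx": 1,"dy": -4.2,"dz": -3,"ax": 0,"ay": 0,"az": 0.05,"claw": 1},{"dx": 1,"dy": -4.2,"dz": -3,"ax": 0,"ay": 0,"az": 0.05,"claw": 1},{"dx": 1,"dy": -4.2,"dz": -3,"ax": 0,"ay": 0,"az": 0.05,"claw": 1}]}}

```text
clock: 6.52
eef_pos: [646.6, -317.8, 111.4]
tool_rot: [-1.565, 0.002, -1.543]
force: [0.7, -0.6, -1.8]
width: 53.8
```

Run:
```python
from h import *
s=read_state();print(s["clock"],s["eef_pos"],s["tool_rot"],s["width"],s["force"],s["qpos"])
d=get_image("wrist");cv2.imwrite("pics/w7.png",d["color"][:,:,::-1])
d=get_image("side");crop(d,230,450,160,360,3,"pics/s7.png")
```

```text
6.5167 [ 646.60172011 -317.75328138  111.42194359] [-1.56487393  0.00248114 -1.54277172] 53.813398113894976 [ 0.74362212 -0.5539234  -1.80253697] [ 0.56689943  0.8692103  -0.28209518  1.39300098  0.26625046  0.9122193
  0.24556672]
```

View pics/w7.png

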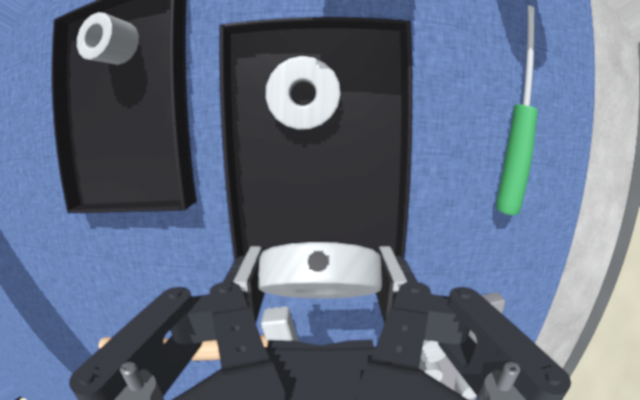

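View pics/s7.png

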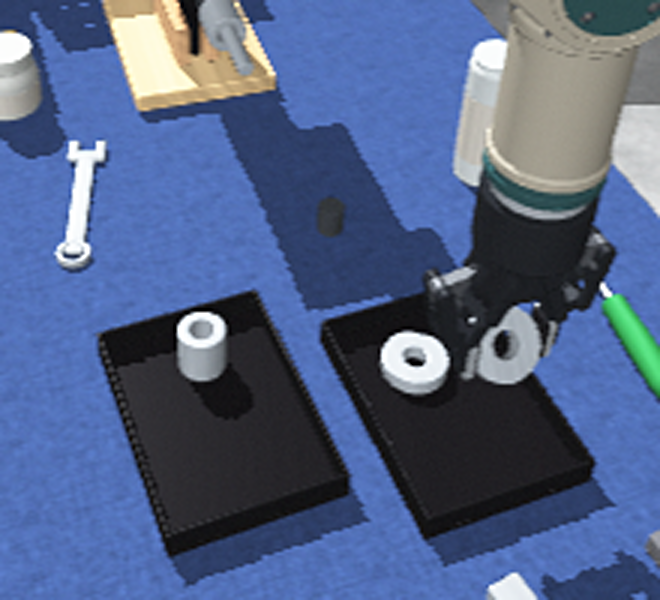

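Run:
```python
from h import *
d=get_image("wrist")
for p in [(221,25),(411,20),(236,250),(405,250)]:print(p,onz(d,*p,26,True).round(1))
for p in [(66,212),(183,209),(55,20),(185,0)]:print("near",p,onz(d,*p,26,True).round(1))
print("oldc",onz(d,303,92,20,True).round(1))
```

```text
(221, 25) [ 571.2 -174.    26. ]
(411, 20) [ 715.4 -166.1   26. ]
(236, 250) [ 580.9 -355.7   26. ]
(405, 250) [ 723.1 -352.5   26. ]
near (66, 212) [ 392.7 -328.6   26. ]
near (183, 209) [ 536.3 -320.9   26. ]
near (55, 20) [ 385.7 -132.4   26. ]
near (185, 0) [ 538.8 -148.1   26. ]
oldc [ 635.1 -228.2   20. ]
```

>>> {"fn": "servo_tool", "kwargs": {"increments": [{"dx": 0.3,"dy": 0,"dz": -2,"ax": 0,"ay": 0,"az": 0,"claw": 1},{"dx": 0.4,"dy": 0,"dz": -4.5,"ax": 0,"ay": 0,"az": 0,"claw": 1},{"dx": 0.4,"dy": 0,"dz": -7,"ax": 0,"ay": 0,"az": 0,"claw": 1},{"dx": 0.4,"dy": 0,"dz": -8.5,"ax": 0,"ay": 0,"az": 0,"claw": 1},{"dx": 0.4,"dy": 0,"dz": -9.2,"ax": 0,"ay": 0,"az": 0,"claw": 1},{"dx": 0.4,"dy": 0,"dz": -9.5,"ax": 0,"ay": 0,"az": 0,"claw": 1},{"dx": 0.4,"dy": 0,"dz": -9.5,"ax": 0,"ay": 0,"az": 0,"claw": 1}]}}

```text
clock: 7.25
eef_pos: [651.8, -319.3, 18.0]
tool_rot: [-1.562, 0.0, -1.544]
force: [0.3, -0.1, -1.9]
width: 54.2
```

Run:
```python
from h import *
d=get_image("wrist");cv2.imwrite("pics/w8.png",d["color"][:,:,::-1])
d=get_image("side");crop(d,230,450,160,360,3,"pics/s8.png")
```

```text
(no output)
```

View pics/w8.png

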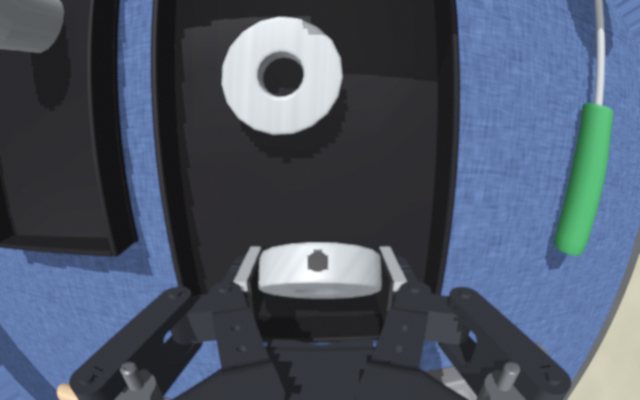

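View pics/s8.png

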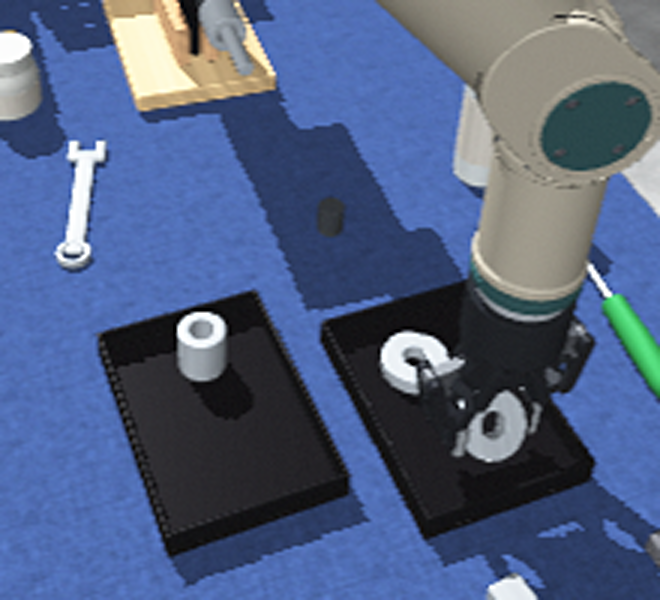

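>>> {"fn": "servo_tool", "kwargs": {"increments": [{"dx": 0,"dy": 0,"dz": -0.2,"ax": 0,"ay": 0,"az": 0,"claw": 1},{"dx": 0,"dy": 0,"dz": -0.4,"ax": 0,"ay": 0,"az": 0,"claw": 1},{"dx": 0,"dy": 0,"dz": -0.4,"ax": 0,"ay": 0,"az": 0,"claw": -0.3},{"dx": 0,"dy": 0,"dz": -0.4,"ax": 0,"ay": 0,"az": 0,"claw": -0.6},{"dx": 0,"dy": 0,"dz": -0.4,"ax": 0,"ay": 0,"az": 0,"claw": -0.65},{"dx": 0,"dy": 0,"dz": -0.4,"ax": 0,"ay": 0,"az": 0,"claw": -0.65},{"dx": 0,"dy": 0,"dz": -0.4,"ax": 0,"ay": 0,"az": 0,"claw": -0.65}]}}

```text
clock: 7.93
eef_pos: [651.8, -319.4, 14.2]
tool_rot: [-1.562, -0.0, -1.544]
force: [0.6, -0.7, -0.0]
width: 70.9
```

>>> {"fn": "servo_tool", "kwargs": {"increments": [{"dx": 0,"dy": 0,"dz": 1,"ax": 0,"ay": 0,"az": 0,"claw": -0.65},{"dx": 0,"dy": 0,"dz": 3,"ax": 0,"ay": 0,"az": 0,"claw": -0.65},{"dx": 0,"dy": 0,"dz": 6,"ax": 0,"ay": 0,"az": 0,"claw": -0.65},{"dx": 0,"dy": 0,"dz": 10,"ax": 0,"ay": 0,"az": 0,"claw": -1},{"dx": 0,"dy": 0,"dz": 13,"ax": 0,"ay": 0,"az": 0,"claw": -1},{"dx": 0,"dy": 0,"dz": 14,"ax": 0,"ay": 0,"az": 0,"claw": -1}]}}

```text
clock: 8.43
eef_pos: [654.7, -320.4, 161.0]
tool_rot: [-1.553, -0.004, -1.544]
force: [-0.3, 0.3, 1.4]
width: 85.1
```

Run:
```python
from h import *
s=read_state();print(s["clock"],s["eef_pos"],s["tool_rot"],s["qpos"])
d=get_image("wrist");cv2.imwrite("pics/w9.png",d["color"][:,:,::-1])
d=get_image("side");crop(d,230,450,160,360,3,"pics/s9.png")
```

```text
8.4333 [ 654.74771762 -320.35242957  161.00294957] [-1.55309914 -0.00387582 -1.54408476] [ 0.5688217   0.82177779 -0.29355285  1.34435311  0.25173747  0.99379176
  0.25701234]
```

View pics/w9.png

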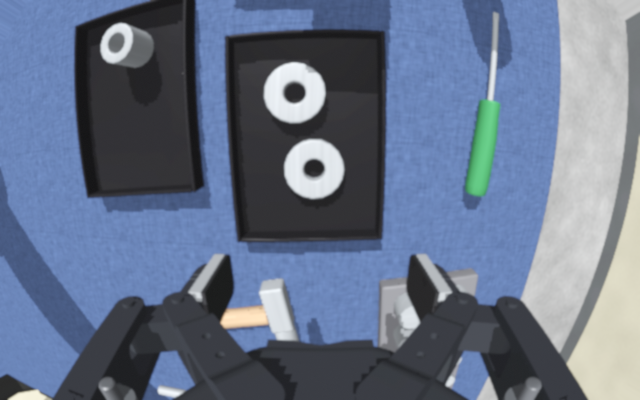

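View pics/s9.png

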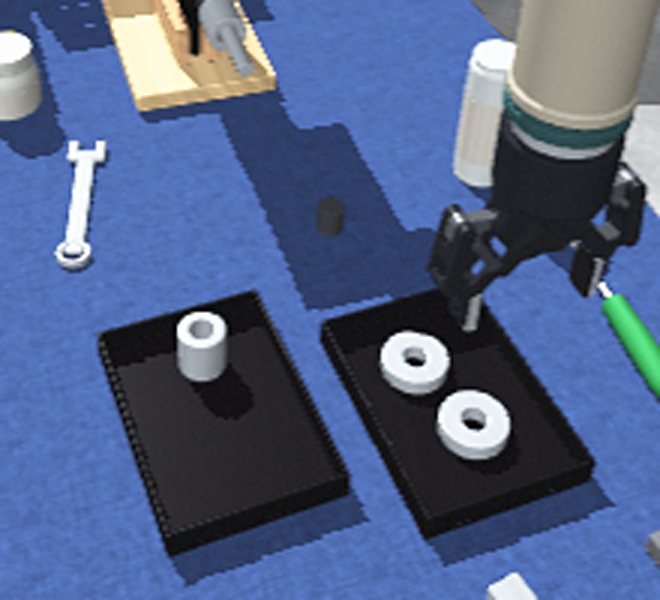

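>>> {"fn": "servo_tool", "kwargs": {"increments": [{"dx": -0.5,"dy": 2,"dz": 2,"ax": 0,"ay": 0,"az": 0,"claw": -1},{"dx": -1.5,"dy": 5,"dz": 4,"ax": 0.1,"ay": 0,"az": -0.05,"claw": -1},{"dx": -2.5,"dy": 8.5,"dz": 6,"ax": 0.2,"ay": 0,"az": -0.05,"claw": -1},{"dx": -3.5,"dy": 12,"dz": 7.5,"ax": 0.3,"ay": 0,"az": -0.05,"claw": -1},{"dx": -4.5,"dy": 15.5,"dz": 8,"ax": 0.4,"ay": 0,"az": -0.05,"claw": -1},{"dx": -5.5,"dy": 19,"dz": 8,"ax": 0.5,"ay": 0,"az": -0.05,"claw": -1},{"dx": -6.5,"dy": 22.5,"dz": 8,"ax": 0.6,"ay": 0,"az": -0.05,"claw": -1},{"dx": -7.5,"dy": 26,"dz": 8,"ax": 0.7,"ay": 0,"az": -0.05,"claw": -1}]}}

```text
clock: 9.2
eef_pos: [575.4, -58.2, 233.2]
tool_rot: [-1.563, 0.704, -1.598]
force: [0.2, 0.5, -1.6]
width: 85.5
```

>>> {"fn": "servo_tool", "kwargs": {"increments": [{"dx": -1,"dy": 3,"dz": 0,"ax": 0.1,"ay": 0,"az": 0,"claw": -1},{"dx": -1,"dy": 5,"dz": -1,"ax": 0.1,"ay": 0,"az": 0,"claw": -1},{"dx": -1,"dy": 7,"dz": -2,"ax": 0.1,"ay": 0,"az": 0,"claw": -1},{"dx": -1,"dy": 7,"dz": -2,"ax": 0.1,"ay": 0,"az": 0,"claw": -1},{"dx": -1,"dy": 7,"dz": -2,"ax": 0.1,"ay": 0,"az": 0,"claw": -1},{"dx": -1,"dy": 7,"dz": -2,"ax": 0.1,"ay": 0,"az": 0,"claw": -1}]}}

```text
clock: 9.7
eef_pos: [566.3, 10.1, 213.0]
tool_rot: [-1.567, 0.8, -1.6]
force: [-0.1, 0.1, 0.5]
width: 85.4
```

Run:
```python
from h import *
from scipy.spatial.transform import Rotation as Ro
s=read_state();print(s["clock"],s["eef_pos"],s["tool_rot"],s["qpos"]);R=Ro.from_euler("xyz",s["tool_rot"]).as_matrix();print(R.round(3))
d=get_image("wrist");cv2.imwrite("pics/w10.png",d["color"][:,:,::-1])
```

```text
9.7 [566.34912668  10.13758417 212.9811066 ] [-1.56689622  0.79984497 -1.59999386] [ 0.78295176  0.82311372 -0.71367322  1.73548162 -0.36105126  0.91555909
  0.42724533]
[[-0.02   0.025  0.999]
 [-0.697  0.717 -0.032]
 [-0.717 -0.697  0.003]]
```

View pics/w10.png

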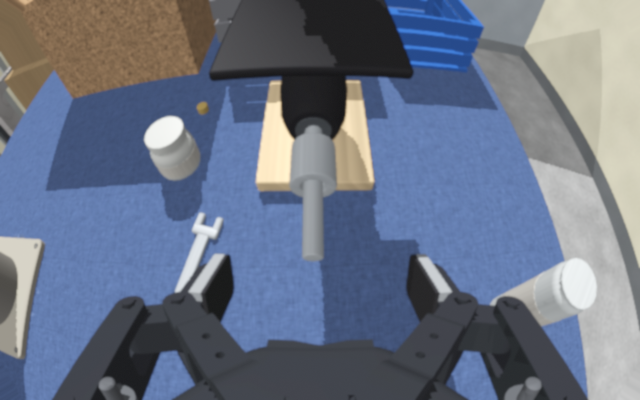

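>>> {"fn": "servo_tool", "kwargs": {"increments": [{"dx": 0,"dy": 2,"dz": 0,"ax": 0,"ay": 0,"az": 0.01,"claw": -1},{"dx": -0.1,"dy": 4,"dz": -0.4,"ax": 0,"ay": 0,"az": 0.01,"claw": -1},{"dx": -0.1,"dy": 6,"dz": -2.4,"ax": 0,"ay": 0,"az": 0.01,"claw": -1},{"dx": -0.1,"dy": 7.5,"dz": -3.8,"ax": 0,"ay": 0,"az": 0.01,"claw": -1},{"dx": -0.1,"dy": 9,"dz": -5.3,"ax": 0,"ay": 0,"az": 0.01,"claw": -1},{"dx": -0.1,"dy": 9.5,"dz": -5.8,"ax": 0,"ay": 0,"az": 0.01,"claw": -1},{"dx": -0.1,"dy": 9.5,"dz": -5.8,"ax": 0,"ay": 0,"az": 0.01,"claw": -1}]}}

```text
clock: 10.33
eef_pos: [564.8, 106.4, 155.1]
tool_rot: [-1.568, 0.801, -1.589]
force: [-0.8, -0.6, 0.6]
width: 85.7
```

Run:
```python
from h import *
s=read_state();print(s["clock"],s["eef_pos"],s["tool_rot"])
d=get_image("wrist");cv2.imwrite("pics/w11.png",d["color"][:,:,::-1])
for p in [(566,96.6,148),(566,118.6,148),(566,112,148)]: print(proj(d,p,True))
```

```text
10.3333 [564.79142617 106.36919291 155.11928714] [-1.56781105  0.80073264 -1.58871813]
(np.float64(319.4830805412608), np.float64(283.9345254649975))
(np.float64(318.6879314899182), np.float64(245.42106336784497))
(np.float64(318.9175114032717), np.float64(256.6402174052877))
```

View pics/w11.png

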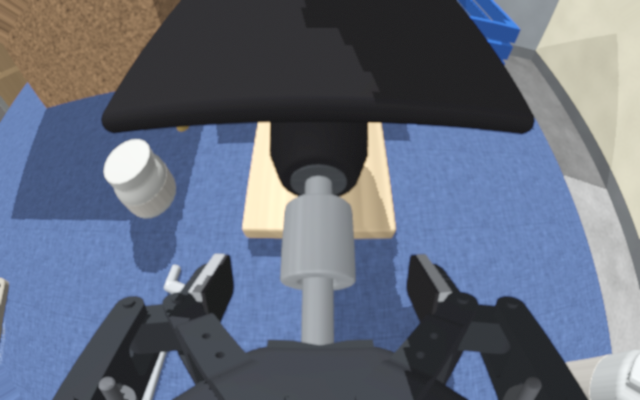

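>>> {"fn": "servo_tool", "kwargs": {"increments": [{"dx": 0,"dy": 1,"dz": -1,"ax": 0,"ay": 0,"az": 0,"claw": -1},{"dx": 0,"dy": 2.2,"dz": -2.1,"ax": 0,"ay": 0,"az": 0,"claw": -1},{"dx": 0,"dy": 2.2,"dz": -2.1,"ax": 0,"ay": 0,"az": 0,"claw": -1},{"dx": 0,"dy": 2.2,"dz": -2.1,"ax": 0,"ay": 0,"az": 0,"claw": 1},{"dx": 0,"dy": 2.2,"dz": -2.1,"ax": 0,"ay": 0,"az": 0,"claw": 1},{"dx": 0,"dy": 2.2,"dz": -2.1,"ax": 0,"ay": 0,"az": 0,"claw": 1},{"dx": 0,"dy": 2.2,"dz": -2.1,"ax": 0,"ay": 0,"az": 0,"claw": 1},{"dx": 0,"dy": 2.2,"dz": -2.1,"ax": 0,"ay": 0,"az": 0,"claw": 1}]}}

```text
clock: 11.05
eef_pos: [565.5, 126.9, 135.2]
tool_rot: [-1.565, 0.8, -1.588]
force: [-1.1, -3.3, 3.9]
width: 38.4
```

>>> {"fn": "servo_tool", "kwargs": {"increments": [{"dx": 0,"dy": 0,"dz": 0,"ax": 0,"ay": 0,"az": 0,"claw": 1},{"dx": 0,"dy": 0,"dz": 0,"ax": 0,"ay": 0,"az": 0,"claw": 1}]}}

```text
clock: 11.22
eef_pos: [565.4, 127.2, 135.2]
tool_rot: [-1.565, 0.8, -1.588]
force: [-2.2, -4.5, 5.1]
width: 38.5
```

Run:
```python
from h import *
s=read_state();print(s["clock"],s["eef_pos"],s["width"],s["force"])
d=get_image("wrist");cv2.imwrite("pics/w12.png",d["color"][:,:,::-1])
```

```text
11.2167 [565.41710252 127.1943656  135.18033791] 38.51896933671369 [-2.20409158 -4.48197925  5.1262446 ]
```

View pics/w12.png

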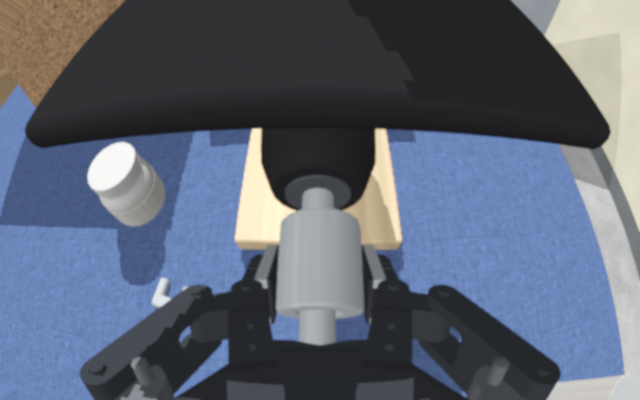

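>>> {"fn": "servo_tool", "kwargs": {"increments": [{"dx": 0,"dy": 0,"dz": 0.15,"ax": 0,"ay": 0,"az": 0,"claw": 1},{"dx": 0,"dy": -0.7,"dz": 0.15,"ax": 0,"ay": 0,"az": 0,"claw": 1},{"dx": -0.05,"dy": -2,"dz": 0.15,"ax": 0,"ay": 0,"az": 0,"claw": 1},{"dx": -0.1,"dy": -3.5,"dz": 0.15,"ax": 0,"ay": 0,"az": 0,"claw": 1},{"dx": -0.1,"dy": -5,"dz": 0.15,"ax": 0,"ay": 0,"az": 0,"claw": 1},{"dx": -0.15,"dy": -6.5,"dz": 0.15,"ax": 0,"ay": 0,"az": 0,"claw": 1},{"dx": -0.2,"dy": -8,"dz": 0.15,"ax": 0,"ay": 0,"az": 0,"claw": 1},{"dx": -0.2,"dy": -9,"dz": 0.15,"ax": 0,"ay": 0,"az": 0,"claw": 1}]}}

```text
clock: 11.93
eef_pos: [563.6, 34.2, 135.5]
tool_rot: [-1.566, 0.799, -1.592]
force: [0.5, -1.1, -3.9]
width: 38.6
```

>>> {"fn": "servo_tool", "kwargs": {"increments": [{"dx": -0.05,"dy": -1.5,"dz": 0,"ax": 0,"ay": 0,"az": 0,"claw": 1},{"dx": -0.1,"dy": -3,"dz": 0,"ax": 0,"ay": 0,"az": 0,"claw": 1},{"dx": -0.1,"dy": -5,"dz": 0,"ax": 0,"ay": 0,"az": 0,"claw": 1},{"dx": -0.1,"dy": -7,"dz": 0,"ax": 0,"ay": 0,"az": 0,"claw": 1},{"dx": -0.1,"dy": -7,"dz": 0,"ax": 0,"ay": 0,"az": 0,"claw": 1}]}}

```text
clock: 12.35
eef_pos: [563.7, -39.2, 134.4]
tool_rot: [-1.564, 0.795, -1.595]
force: [-0.1, -1.4, -4.4]
width: 38.9
```

Run:
```python
from h import *
s=read_state();print(s["clock"],s["eef_pos"],s["width"],s["force"])
d=get_image("wrist");cv2.imwrite("pics/w13.png",d["color"][:,:,::-1])
```

```text
12.35 [563.69673352 -39.24518397 134.39538806] 38.90612931849539 [-0.07029572 -1.37691183 -4.40891024]
```

View pics/w13.png

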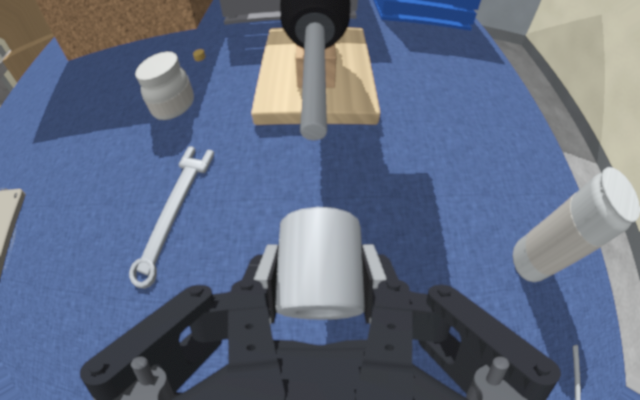

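>>> {"fn": "servo_tool", "kwargs": {"increments": [{"dx": -1,"dy": -2.5,"dz": 0,"ax": 0,"ay": 0,"az": 0,"claw": 1},{"dx": -2.3,"dy": -5.5,"dz": 0,"ax": -0.1,"ay": 0,"az": 0.02,"claw": 1},{"dx": -3.6,"dy": -8.5,"dz": 0,"ax": -0.2,"ay": 0,"az": 0.05,"claw": 1},{"dx": -5,"dy": -12,"dz": 0,"ax": -0.3,"ay": 0,"az": 0.05,"claw": 1},{"dx": -6.4,"dy": -15.5,"dz": 0,"ax": -0.4,"ay": 0,"az": 0.05,"claw": 1},{"dx": -7.8,"dy": -19,"dz": 0,"ax": -0.5,"ay": 0,"az": 0.05,"claw": 1},{"dx": -9,"dy": -22,"dz": 0,"ax": -0.5,"ay": 0,"az": 0.05,"claw": 1},{"dx": -10,"dy": -24.6,"dz": 0,"ax": -0.5,"ay": 0,"az": 0.05,"claw": 1}]}}

```text
clock: 13.07
eef_pos: [462.1, -277.5, 137.6]
tool_rot: [-1.569, 0.299, -1.535]
force: [0.4, -0.5, -3.0]
width: 38.7
```

>>> {"fn": "servo_tool", "kwargs": {"increments": [{"dx": 0,"dy": 0,"dz": -1,"ax": 0,"ay": 0,"az": 0,"claw": 1},{"dx": 0,"dy": 0,"dz": -3,"ax": 0,"ay": 0,"az": 0,"claw": 1},{"dx": 0,"dy": 0,"dz": -5,"ax": 0,"ay": 0,"az": 0,"claw": 1},{"dx": 0,"dy": 0,"dz": -6,"ax": 0,"ay": 0,"az": 0,"claw": 1},{"dx": 0,"dy": 0,"dz": -6,"ax": 0,"ay": 0,"az": 0,"claw": 1}]}}

```text
clock: 13.48
eef_pos: [461.0, -276.3, 74.2]
tool_rot: [-1.573, 0.304, -1.54]
force: [0.0, -0.3, -2.0]
width: 38.5
```

Run:
```python
from h import *
s=read_state();print(s["clock"],s["eef_pos"],s["tool_rot"],s["width"],s["force"],s["qpos"])
d=get_image("wrist");cv2.imwrite("pics/w14.png",d["color"][:,:,::-1])
d=get_image("side");crop(d,230,450,160,360,3,"pics/s14.png")
```

```text
13.4833 [ 460.98160336 -276.34590912   74.23277726] [-1.57317784  0.30429884 -1.53956228] 38.49311693995842 [ 0.04692223 -0.27824162 -1.99380555] [ 0.88241487  0.81700606 -0.39511876  1.78152546  0.0544569   0.76477666
  0.5673487 ]
```

View pics/w14.png

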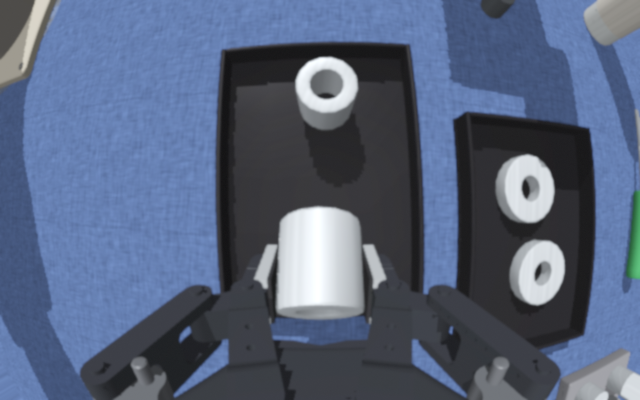

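View pics/s14.png

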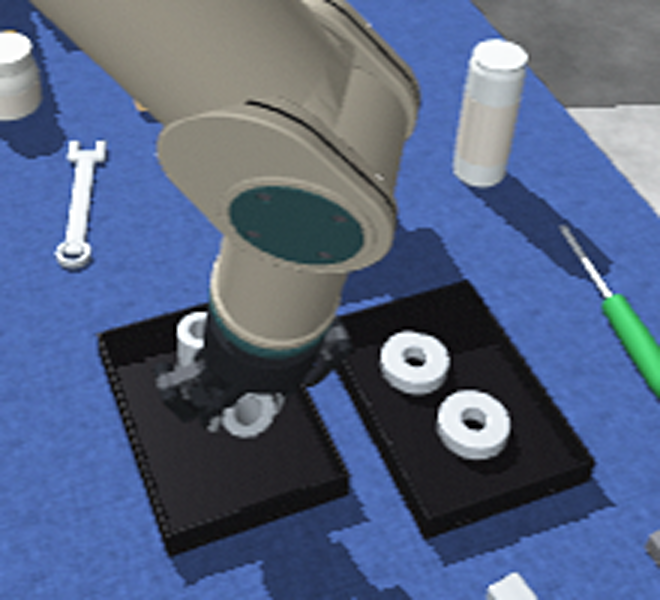

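>>> {"fn": "servo_tool", "kwargs": {"increments": [{"dx": 0.1,"dy": 0,"dz": -2,"ax": 0,"ay": 0,"az": 0,"claw": 1},{"dx": 0.1,"dy": 0,"dz": -4,"ax": 0,"ay": 0,"az": 0,"claw": 1},{"dx": 0.1,"dy": 0,"dz": -5,"ax": 0,"ay": 0,"az": 0,"claw": 1},{"dx": 0.1,"dy": 0,"dz": -5.5,"ax": 0,"ay": 0,"az": 0,"claw": 1},{"dx": 0.1,"dy": 0,"dz": -5.8,"ax": 0,"ay": 0,"az": 0,"claw": 1},{"dx": 0.1,"dy": 0,"dz": -5.8,"ax": 0,"ay": 0,"az": 0,"claw": 1}]}}

```text
clock: 14.08
eef_pos: [463.8, -278.2, 18.6]
tool_rot: [-1.569, 0.3, -1.539]
force: [-0.2, 0.5, -1.9]
width: 38.2
```

Run:
```python
from h import *
s=read_state();print(s["eef_pos"],s["force"])
d=get_image("scene");crop(d,180,300,180,310,4.5,"pics/s15.png")
```

```text
[ 463.82802755 -278.22189758   18.60858562] [-0.18524485  0.52160575 -1.88391328]
```

View pics/s15.png

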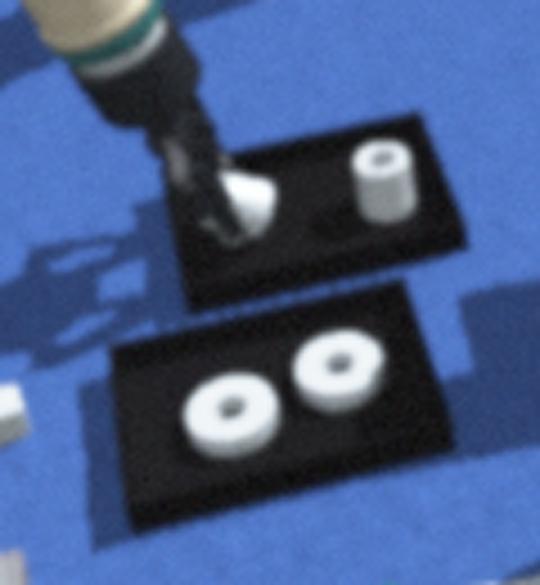

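>>> {"fn": "servo_tool", "kwargs": {"increments": [{"dx": 0,"dy": 0,"dz": -0.3,"ax": 0,"ay": 0,"az": 0,"claw": 1},{"dx": 0,"dy": 0,"dz": -0.3,"ax": 0,"ay": 0,"az": 0,"claw": 0},{"dx": 0,"dy": 0,"dz": -0.3,"ax": 0,"ay": 0,"az": 0,"claw": -0.3},{"dx": 0,"dy": 0,"dz": -0.3,"ax": 0,"ay": 0,"az": 0,"claw": -0.3},{"dx": 0,"dy": 0,"dz": -0.3,"ax": 0,"ay": 0,"az": 0,"claw": -0.4},{"dx": 0,"dy": 0,"dz": -0.3,"ax": 0,"ay": 0,"az": 0,"claw": -0.4},{"dx": 0,"dy": 0,"dz": -0.3,"ax": 0,"ay": 0,"az": 0,"claw": -0.4}]}}

```text
clock: 14.72
eef_pos: [463.5, -278.3, 15.5]
tool_rot: [-1.569, 0.3, -1.539]
force: [-1.4, 0.3, 0.2]
width: 59.7
```

Run:
```python
from h import *
s=read_state();print(s["eef_pos"],s["force"],s["width"])
d=get_image("scene");crop(d,180,300,180,310,4.5,"pics/s16.png")
d=get_image("wrist");cv2.imwrite("pics/w16.png",d["color"][:,:,::-1])
```

```text
[ 463.54788003 -278.27525446   15.45065627] [-1.41900186  0.32947911  0.17584574] 59.70659229772391
```

View pics/w16.png

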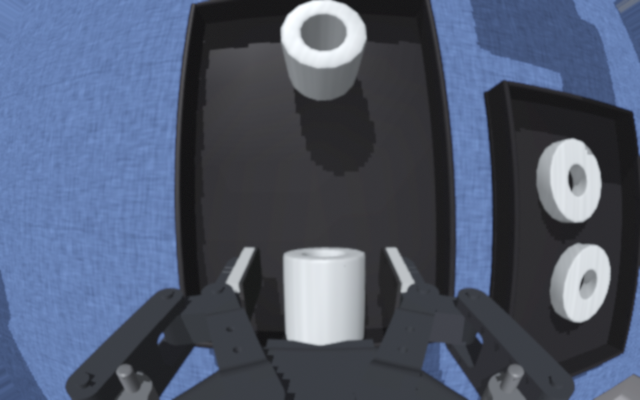

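>>> {"fn": "servo_tool", "kwargs": {"increments": [{"dx": 0,"dy": 0,"dz": 1,"ax": 0,"ay": 0,"az": 0,"claw": -0.4},{"dx": 0,"dy": 0,"dz": 3,"ax": 0,"ay": 0,"az": 0,"claw": -0.4},{"dx": 0,"dy": 0,"dz": 6,"ax": 0,"ay": 0,"az": 0,"claw": -0.4},{"dx": 0,"dy": 0,"dz": 10,"ax": 0,"ay": 0,"az": 0,"claw": -0.4},{"dx": 0,"dy": 0,"dz": 14,"ax": 0,"ay": 0,"az": 0,"claw": -0.4},{"dx": 0,"dy": 0,"dz": 18,"ax": 0,"ay": 0,"az": 0,"claw": -0.4},{"dx": 0,"dy": 0,"dz": 20,"ax": 0,"ay": 0,"az": 0,"claw": -0.4},{"dx": 0,"dy": 0,"dz": 20,"ax": 0,"ay": 0,"az": 0,"claw": -0.4}]}}

```text
clock: 15.48
eef_pos: [466.2, -279.3, 221.1]
tool_rot: [-1.561, 0.294, -1.537]
force: [-0.0, 0.4, -0.1]
width: 59.7
```

Run:
```python
from h import *
s=read_state();print(s["clock"],s["eef_pos"],s["force"],s["width"])
d=get_image("scene");crop(d,180,380,180,310,4,"pics/s17.png")
d=get_image("wrist");cv2.imwrite("pics/w17.png",d["color"][:,:,::-1])
d=get_image("side");crop(d,230,450,160,360,3,"pics/d17.png")
```

```text
15.4833 [ 466.24921512 -279.32095106  221.07592105] [-0.00105319  0.41688824 -0.05278121] 59.7202068653146
```

View pics/w17.png

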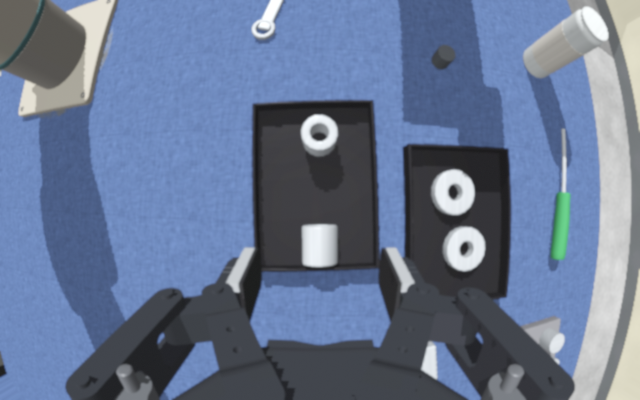

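View pics/s17.png

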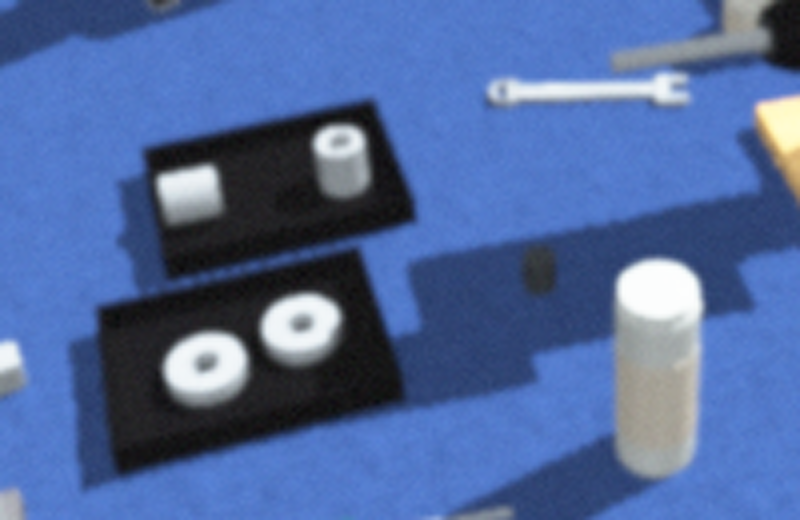

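View pics/d17.png

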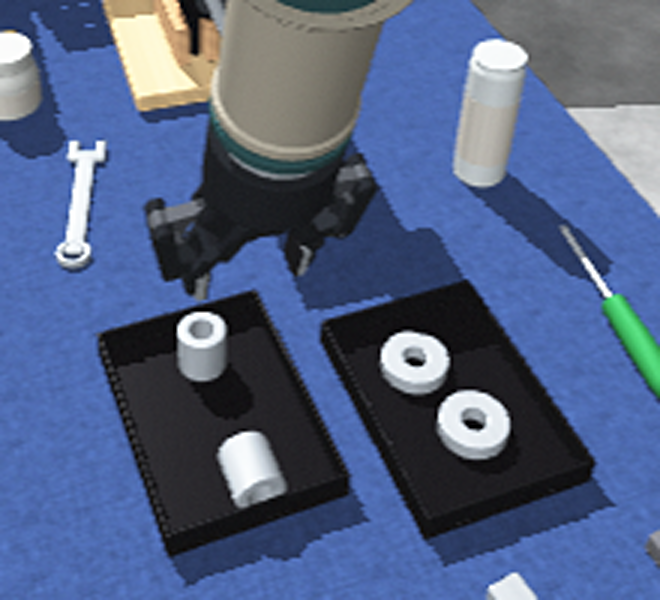

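Run:
```python
from h import *
d=get_image("wrist");D=get_image("side");S=get_image("scene")
crop(d,240,400,90,290,3,"pics/w18.png")
for p in [(319,225,44),(319,266,24),(254,269,26),(377,269,26),(254,102,26),(373,102,26)]:print(p,onz(d,p[0],p[1],p[2],True).round(1))
# top rear edge midpoint / top front edge midpoint of the sleeve, wrist x side
print(tri([ray(d,319,226,True),ray(D,230+241/3-.33,160+434/3-.33)]))
c=lambda m:m
for nm,im,box in(("S",S,(215,240,218,240)),("D",D,(300,328,300,330))):
    x0,x1,y0,y1=box;g=im["color"][y0:y1,x0:x1].min(2)>130;ys,xs=np.nonzero(g);print(nm,g.sum(),xs.mean()+x0,ys.mean()+y0)
    if nm=="S":rs=ray(S,xs.mean()+x0,ys.mean()+y0)
    else: rd=ray(D,xs.mean()+x0,ys.mean()+y0)
g=d["color"][215:275,290:350].min(2)>130;ys,xs=np.nonzero(g);rw=ray(d,xs.mean()+290,ys.mean()+215,True);print(g.sum(),xs.mean()+290,ys.mean()+215)
print(tri([rs,rd]),tri([rw,rd]),tri([rs,rw]))
```

```text
(319, 225, 44) [ 463.6 -269.    44. ]
(319, 266, 24) [ 465.  -317.2   24. ]
(254, 269, 26) [ 390.1 -323.8   26. ]
(377, 269, 26) [ 531.9 -319.2   26. ]
(254, 102, 26) [ 381.8 -127.6   26. ]
(373, 102, 26) [ 522.9 -123.8   26. ]
(array([ 463.94573983, -270.49860707,   38.63965562]), [np.float64(0.3625862559853661), np.float64(0.36258625598547534)])
S 157 227.05095541401275 227.06369426751593
D 350 312.5514285714286 315.2857142857143
1461 321.2026009582478 246.44832306639287
(array([ 463.8286917 , -293.05489916,   27.67772087]), [np.float64(0.49221378236805063), np.float64(0.492213782368062)]) (array([ 465.14313287, -293.48694972,   28.59196428]), [np.float64(1.6955134565799768), np.float64(1.6955134565798808)]) (array([ 466.78166256, -293.54519482,   29.68543251]), [np.float64(0.24236702055405274), np.float64(0.2423670205539977)])
```

View pics/w18.png

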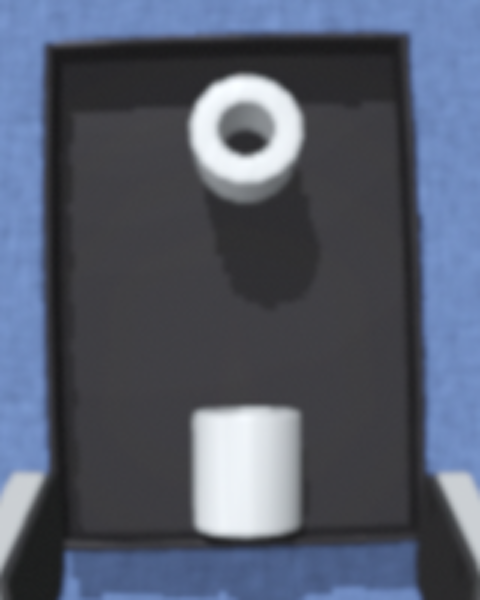

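>>> {"fn": "servo_tool", "kwargs": {"increments": [{"dx": 0,"dy": 0,"dz": 3,"ax": 0,"ay": 0,"az": 0,"claw": -0.4},{"dx": 0,"dy": 0,"dz": 3,"ax": 0,"ay": 0,"az": 0,"claw": -0.4},{"dx": 0,"dy": 0,"dz": 3,"ax": 0,"ay": 0,"az": 0,"claw": -0.4},{"dx": 0,"dy": 0,"dz": 3,"ax": 0,"ay": 0,"az": 0,"claw": -0.4},{"dx": 0,"dy": 0,"dz": 3,"ax": 0,"ay": 0,"az": 0,"claw": -0.4},{"dx": 0,"dy": 0,"dz": 3,"ax": 0,"ay": 0,"az": 0,"claw": -0.4}]}}

```text
clock: 16.28
eef_pos: [462.9, -278.0, 244.3]
tool_rot: [-1.571, 0.301, -1.54]
force: [0.8, -0.5, 0.0]
width: 60.0
```

Run:
```python
from h import *
D=get_image("side");g=D["color"][300:330,300:328].min(2)>130;ys,xs=np.nonzero(g);print(g.sum(),xs.mean()+300,ys.mean()+300)
print(read_state()["force"],np.abs(read_state()["qd"]).max());finish_job()
```

```text
356 312.6685393258427 315.36516853932585
[-0.9580977   0.23455076  0.78211965] 0.005189447041392068
the job is handed in; nothing more can be done
```

I slid the collar off the shaft with a 40° lean and laid it flat in the far tray beside the old collar. I then drew the sleeve off with a 46° lean and laid it on its side in the near tray with the old sleeve. The job was handed in at about 16.3 s of the 64 s allowed, and no verdict was reported.

- **Sleeve:** its centre is at about (465, -293, 28) mm, roughly 70 mm along y from the near tray's centre and inside the walls. It lies flat, close to the tray's front wall. It did not move between the last two pictures.
- **Collar:** the pictures after release show both collars lying flat in the far tray. I judged the collar's final position by eye and did not triangulate it.
- **Bystanders:** the spray can was still standing in the last pictures. The grease jar was standing in its last clear view and at the edge of the final side picture.
- **Arm:** it was clear of everything, with the measured force about zero.
- **Disagreements:** my first estimates of the tray positions and of the old sleeve differed by up to about 15 mm between cameras, so I measured the trays again with the wrist camera before placing. The finger opening read 1 to 2 mm under the true part diameters. No check failed.

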